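# Seat the cutting frame and snug its clamp screw

### The arm

A 6-joint arm with a two-finger parallel gripper is mounted at the origin on the work surface. World frame = base frame: x ahead of the robot, y to its left, z up, the work surface at z = 0. Lengths are in mm, angles in rad, forces in N, time in s.
With the tool pointing down it reaches from about 400 to 825 mm from the base axis. Payload 7 kg.
Tool frame: the origin (TCP) lies on the centre line of the jaws, within the pads' length; the fingertips stand 25 mm ahead of it and the grasp point (between the pads) lies 6 mm ahead of it; x points along the fingers, z is the direction in which the jaws open and shut, and the axes are right-handed (so a half turn about x gives the same grasp; the last joint's range is limited). The gripper opens to 88 mm and grips with 3 to 60 N. Pads are 19 mm wide; open, the fingers measure 130 mm over their backs; the gripper's body (78 mm by 193 mm) begins 47 mm behind the grasp point.
Start: joints at [1.462, 0.359, 0.012, 0, -1.224, -0.288], TCP at [260.873, 622.528, 251.561] pointing down, gripper open.
Joint ranges: [-3.07, 3.07], [-1.43, 2.12], [-1.02, 1.25], [-3.03, 1.67], [-3.05, -0], [-3.03, 3.03]. Speed limits (rad/s): [2.39, 2.39, 3.01, 3.14, 3.14, 3.14].

### API

Orientations are given as a rotation vector (axis times angle).
In Python, from rig import status, vision, order gives the robot as it stands. The module is installed in compiled form; this text tells all that it offers.
- The arm moves only by the tool jog_arm, never from a script. Its argument "series" is a list of rows, each a list of 6 numbers: the shift along the tool's x, y, z in mm, then the turn, a rotation vector about the tool's x, y, z in degrees. A call has 1 to 5 rows; each row is the pose to reach, as a shift and turn from the pose measured when the call began, along the tool's axes at that moment; what a row does not reach only later rows make up. A row lasts 1/10 s, in which the tool goes at most 50 mm and 8.59 degrees, less where a joint would pass 70% of its speed; a pose out of reach is approached as far as the arm can. A call with a gripper value outside its range is refused whole. "claw" is the opening, from 0 (shut) to 1 (fully open), set as the call begins (left out, the last holds). The fingers move at their own pace and stop on an object; "force" is the grip in N (left out, the last holds). Time passes only in rows, so rows that repeat a pose let the fingers close. It gives the time, the measured TCP pose, the force and the opening at its end, in the units of the state.
- status.get_state(): the state, without advancing time (a new reading comes with each control period).
- vision.grab_frame(name): name is "scene" or "top"; returns a dict with "pixels" (384x512x3 uint8, blue, green, red), "depth" (384x512 float32, mm along the optical axis (not along the pixel's ray), 0 where there is no reading), "mtx" (3x3 intrinsics, pixels), "pose" (4x4, takes a point from camera to world coordinates). Camera axes: x right, y down, z forward; pixel columns grow to the right and rows downward; lengths in mm; the calibration is good to about 2 mm. A picture is of the moment at which its call begins.
- order.finish_job(): hands the job in, once; it reports no verdict.
The state is a dict: "time_s": time; "q": joint angles; "joint_velocities": joint speeds; "tau": joint torques, N m; "tool_pos": TCP position; "orientation": TCP orientation; "force": force on the tool from outside, world axes, zero at the start; "ft_torque": the same for the moment, N m; "opening": finger opening in mm.
Only numpy, scipy, OpenCV 4.12 (cv2) and the standard library are available. Lean on these libraries where they do the work, as an engineer would, in place of code of your own. Each camera call takes 0.05 s, during which the arm holds its last target. There are 200 camera calls.

### The job

Slide the omelette cutter's steel cutting frame along its white bed by its upright tab, gently, until it is fully home against the back stop. Then turn the knurled thumbscrew on the clamp bridge clockwise (seen from above) until its foot seats on the frame, and stop as soon as you feel the resistance rise: snug, not forced. Let go, leaving the frame home and clamped, and leave the meal boxes on either side of it where they are.

Things in the scene. Friction and masses are not known exactly. Their poses are not given: they have to be found in the camera images.
- bed: White plastic cutter bed fixed to the table, 270 x 190 x 20 mm (x from -145 to +125 mm of the origin). Origin: on the table surface; x points along the slide towards the back stop, z up. Its top is 20 mm above the table. Two rails 12 mm high (inner faces at y = +-52 mm, 2 mm clear of the frame each side) guide the frame along x.
- back_stop: Upright steel bar 16 x 116 mm, 28 mm high, on the bed's far end. Origin: centre of the lower edge of the face that meets the frame, at bed x = +100 mm. With the frame home, frame_centre is at bed x = +40 mm and the tab at bed x = -10 mm. Push the frame against it with some 5 to 20 N.
- clamp: Steel bridge fixed over the bed, 40 mm (x) x 176 mm (y), origin on the bed's top (20 mm above the table) under the screw axis, at bed x = +80 mm; axes as the bed's. Plate underside 40 mm, top 50 mm above the origin; posts 16 mm wide at y = +-78 mm; a collar of 28 mm diameter stands on it up to 60 mm. It carries the thumbscrew and its foot.
- thumbscrew (a point): Grip point: on the thumbscrew's axis at half its head's height, 77 mm above the clamp's origin, 97 mm above the table. The head is an upright knurled cylinder, 34 mm in diameter, 28 mm high. Captive: it only turns, at this height; this point does not turn. Thread friction of about 0.2 N m always opposes the turning (also a settling hand's backward turn); it stays where it is left.
- screw_foot (a point): Point on the screw axis at the frame's top (36 mm above the table), where the foot (24 mm diameter, spring-backed, about 12 N/mm) will press. It comes down 4 mm per rad of clockwise turn. Its start height is not measured: 1 to 3 rad to touch. From touch its reaction adds an anticlockwise torque on the hand, 0.19 N m per rad: 0.04 to 0.12 more than in free turning is snug, 0.18 forced.
- frame: Loose stainless cutting frame (0.45 kg) lying on the bed between the rails, 120 (x) x 100 (y) x 16 mm with a wire grid in its opening; its x axis along the bed's x. Origin: centre of its underside. At the start it is 40 to 70 mm short of the back stop.
- frame_centre (a point): Centre of the cutting frame, 8 mm above its underside, 60 mm from its front and rear ends, axes as the frame's.
- tab (a point): Grip point on the upright tab at the frame's front (robot) end, 50 mm towards -x from the frame's centre and 48 mm above the frame's underside (68 mm above the table). The tab is a plate 10 mm thick along the frame's x and 30 mm wide along y, from the frame's top (36 mm above the table) up to 86 mm above the table.
- bento_left: Black square meal box, 165 x 165 x 45 mm, filled, beside the bed on its +y side; leave it alone. Origin: centre of its underside.
- bento_right: The same kind of filled black box on the bed's -y side; leave it alone.
Things that resemble listed ones, but are neither listed nor needed, are in the scene too. Leave any black or orange look-alike of the frame alone.

How it is judged:
By the outcome, as a careful person would: the job done as asked, in the order asked, and still so for the second after the job is handed in, with the robot touching nothing.
It also fails if it takes over 72 s, if anything falls off the work surface, if the arm or the gripper's body presses on something with over 40 N, if the wrist force passes 120 N, or if a joint passes its speed limit or range.

## Working session

There is one attempt and no reset: what is moved stays moved. The work goes in short steps, Python scripts to look and compute and a tool call to move; the robot and the scene stay as the last step left them, time stands still between calls to the robot, and variables do not carry over. Pictures are saved under pics/ and viewed, about 8 in all and at most 12, crops included, and the job is handed in when it is done.

Besides the shell and the picture viewer there is one more tool, called as name(argument=value, ...), one argument or row to a line, values as JSON. jog_arm: Moves the arm, as the interface text tells. Its arguments: {"type":"object","properties":{"series":{"type":"array","items":{"type":"array","items":{"type":"number"}}},"claw":{"type":"number"},"force":{"type":"number"}},"required":["series"]}

```bash
mkdir -p pics; cat > h.py <<'E'
from rig import status, vision, order
import numpy as np, cv2
from scipy.spatial.transform import Rotation as R
def grab(n):
    f=vision.grab_frame(n); np.savez(f'/tmp/{n}.npz',**f); return f
def load(n): return dict(np.load(f'/tmp/{n}.npz'))
def w(f,u,v,r=1):
    d=f['depth'][v-r:v+r+1,u-r:u+r+1]; d=np.median(d[d>0]) if (d>0).any() else 0
    p=np.linalg.inv(f['mtx'])@[u,v,1]*d
    return np.round(f['pose'][:3,:3]@p+f['pose'][:3,3],1)
def ray_z(f,u,v,z):
    d=f['pose'][:3,:3]@np.linalg.inv(f['mtx'])@[u,v,1]; o=f['pose'][:3,3]
    return np.round(o+d*(z-o[2])/d[2],1)
def st():
    s=status.get_state(); print({k:np.round(v,3).tolist() for k,v in s.items() if k not in('tau','joint_velocities')}); return s
def totool(s,target): # world displacement -> tool axes
    return R.from_rotvec(s['orientation']).inv().apply(np.array(target)-s['tool_pos'])
E
python3 - <<'E'
from h import *
s=st(); print(R.from_rotvec(s['orientation']).as_matrix().round(3))
a=grab('scene');b=grab('top')
cv2.imwrite('pics/1s.png',cv2.resize(a['pixels'],(768,576)));cv2.imwrite('pics/1t.png',cv2.resize(b['pixels'],(768,576)))
print(a['pose'].round(2),b['pose'].round(2))
E
```

```text
{'time_s': 0.0, 'q': [1.462, 0.359, 0.011, -0.0, -1.224, -0.288], 'tool_pos': [260.733, 622.134, 250.624], 'orientation': [1.494, 0.993, -1.496], 'force': [-0.868, -0.719, 0.508], 'ft_torque': [0.048, 0.037, 0.017], 'opening': 87.703}
[[-0.     0.922 -0.387]
 [-0.002 -0.387 -0.922]
 [-1.     0.     0.002]]
[[ 4.30000e-01  6.50000e-01 -6.20000e-01  1.23744e+03]
 [ 9.00000e-01 -3.10000e-01  3.10000e-01 -3.71350e+02]
 [ 1.00000e-02 -7.00000e-01 -7.20000e-01  1.04027e+03]
 [ 0.00000e+00  0.00000e+00  0.00000e+00  1.00000e+00]] [[ 1.00000e-02 -9.90000e-01  1.70000e-01  2.65180e+02]
 [-1.00000e+00 -1.00000e-02  0.00000e+00  3.63100e+01]
 [-0.00000e+00 -1.70000e-01 -9.90000e-01  1.10108e+03]
 [ 0.00000e+00  0.00000e+00  0.00000e+00  1.00000e+00]]
```

View pics/1s.png

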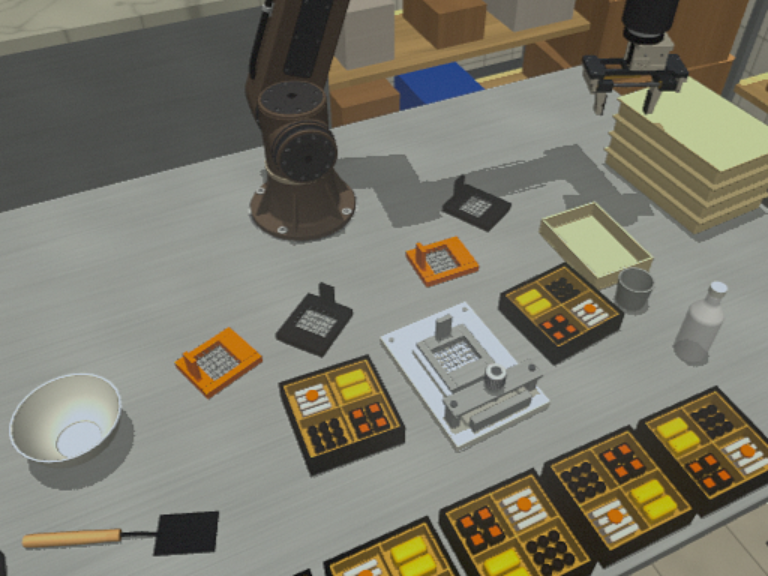

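View pics/1t.png

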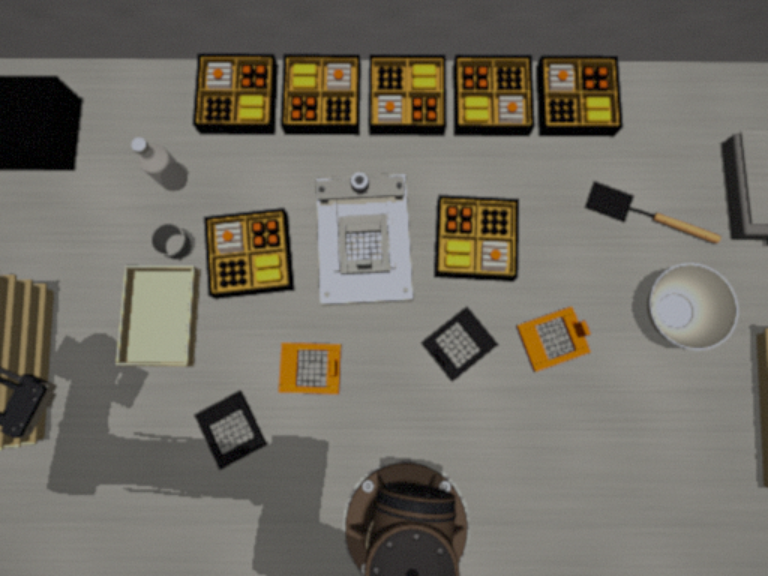

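The scene shows one steel frame, on the white bed: in the top view its tab is near (364,265) and the thumbscrew near (360,181). The black and orange frames lying on the table are look-alikes. I'll confirm with enlarged crops.

```bash
python3 - <<'E'
from h import *
b=load('top');a=load('scene')
c=cv2.resize(b['pixels'][110:206,205:280],None,fx=6,fy=6,interpolation=cv2.INTER_CUBIC)
cv2.imwrite('pics/2t.png',c)
c=cv2.resize(a['pixels'][195:300,250:370],None,fx=5.5,fy=5.5,interpolation=cv2.INTER_CUBIC)
cv2.imwrite('pics/2s.png',c)
np.set_printoptions(suppress=True)
for n,f in(('top',b),('scene',a)):
    # head top points: z 105..118, x in range; tab top z 80-92; bed z 14-24
    v,u=np.mgrid[0:384,0:512]; d=f['depth']; P=np.stack([u*d,v*d,d],-1)@np.linalg.inv(f['mtx']).T@f['pose'][:3,:3].T+f['pose'][:3,3]
    P=P[d>0]; m=(abs(P[:,1]-110)<130)&(P[:,0]>380)&(P[:,0]<760)
    P=P[m]
    for nm,lo,hi in(('head',104,116),('tab',79,92),('plate',66,74),('bedtop',18,22)):
        q=P[(P[:,2]>lo)&(P[:,2]<hi)]; print(n,nm,len(q),q.min(0).round(),q.max(0).round(),np.median(q,0).round(1))
        if nm in('plate','bedtop','tab') and len(q)>4: r=cv2.minAreaRect(q[:,:2].astype(np.float32)); print(r)
E
```

```text
top head 114 [638.  79. 104.] [673. 115. 115.] [654.   96.6 110.2]
top tab 50 [494.  72.  79.] [651. 113.  92.] [499.5  89.9  86.5]
((571.554443359375, 92.32099914550781), (156.52584838867188, 32.526126861572266), 2.988748788833618)
top plate 606 [493.   8.  66.] [681. 184.  74.] [652.   94.6  70.3]
((584.9457397460938, 92.06643676757812), (181.8765411376953, 174.89743041992188), 3.5789620876312256)
top bedtop 1972 [426.  -9.  18.] [704. 239.  22.] [529.5  87.4  20.1]
((563.04443359375, 121.07099914550781), (268.6278076171875, 248.7318572998047), 3.429661750793457)
scene head 142 [639.  74. 104.] [677. 109. 115.] [660.1  91.2 109.5]
scene tab 77 [495.  67.  79.] [675. 105.  92.] [506.2  80.3  85.9]
((585.3082885742188, 85.62191772460938), (179.5469207763672, 30.515098571777344), 2.8173139095306396)
scene plate 786 [498.   4.  66.] [683. 181.  74.] [661.4  76.1  69.6]
((587.9390869140625, 87.65110778808594), (182.7840118408203, 177.07252502441406), 3.445096969604492)
scene bedtop 1788 [430. -17.  18.] [708. 239.  22.] [543.9  64.3  19.8]
((567.90625, 115.5727310180664), (271.4311828613281, 251.4210968017578), 3.1528730392456055)
```

View pics/2t.png

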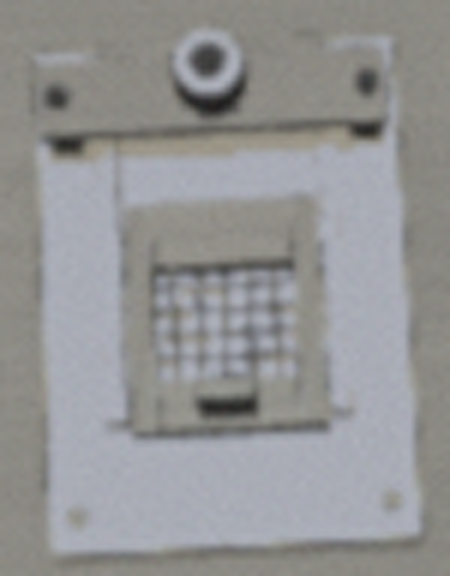

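View pics/2s.png

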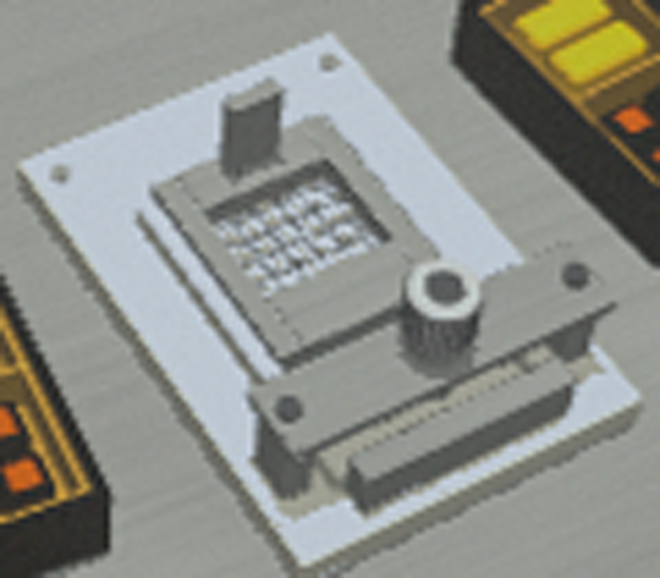

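The crops confirm it: a steel frame between the rails with its upright tab at the front (scene crop (250,130)). The thumbscrew stands on the bridge (scene crop (440,300), top crop (208,65)). Next, cleaner poses.

```bash
python3 - <<'E'
from h import *
np.set_printoptions(suppress=True)
for n in('top','scene'):
    f=load(n)
    v,u=np.mgrid[0:384,0:512]; d=f['depth']; P=np.stack([u*d,v*d,d],-1)@np.linalg.inv(f['mtx']).T@f['pose'][:3,:3].T+f['pose'][:3,3]
    P=P[d>0]
    for nm,lo,hi,x0,x1,y0,y1 in(('head',107,115,620,700,60,130),('tab',83,89,470,560,50,130),('plate',67.5,72.5,620,710,-20,200),('bedtop',18,22,400,720,-30,200),('frame',33.5,38.5,470,630,20,160),('rails',30,33.5,470,630,20,160),('Lbox',35,50,450,720,195,380),('Rbox',35,50,450,720,-220,-10)):
        q=P[(P[:,2]>lo)&(P[:,2]<hi)&(P[:,0]>x0)&(P[:,0]<x1)&(P[:,1]>y0)&(P[:,1]<y1)]
        print(n,nm,len(q),q.min(0).round(),q.max(0).round(),*[np.round(t,1) for t in cv2.minAreaRect(q[:,:2].astype(np.float32))])
E
```

```text
top head 103 [638.  79. 107.] [673. 112. 115.] [654.3  97.9] [33.7 32.7] 58.0
top tab 29 [496.  72.  83.] [502. 101.  88.] [499.   86.9] [ 6.8 29. ] 0.4
top plate 490 [631.   8.  68.] [681. 184.  72.] [655.8  96.6] [ 41.9 174.6] 2.9
top bedtop 1967 [426.  -9.  18.] [704. 190.  22.] [564.8  91.4] [268.5 189.6] 3.5
top frame 732 [488.  29.  34.] [629. 156.  38.] [560.3  91.2] [142.4 123.5] 3.4
top rails 251 [486.  29.  30.] [629. 157.  33.] [560.3  91.5] [143.4 124.1] 3.0
top Lbox 1118 [450. 234.  35.] [621. 380.  50.] [531.2 312.3] [166.6 139.9] 6.7
top Rbox 1380 [ 478. -220.   35.] [650. -55.  50.] [ 565.1 -140.4] [164.4 167.6] 87.3
scene head 123 [641.  74. 107.] [677. 109. 115.] [658.7  92.3] [33.  32.2] 33.9
scene tab 27 [495.  67.  83.] [508.  97.  88.] [501.4  82.6] [10.2 29.6] 10.7
scene plate 628 [633.   4.  68.] [683. 181.  72.] [658.2  91.8] [ 42.1 176.9] 3.4
scene bedtop 1763 [430. -17.  18.] [708. 188.  22.] [569.4  85.9] [271.7 191.2] 3.5
scene frame 698 [488.  22.  34.] [619. 147.  38.] [553.   84.6] [125.  122.8] 3.5
scene rails 400 [488.  21.  30.] [619. 152.  33.] [551.8  85.1] [126.6 126. ] 3.8
scene Lbox 1138 [450. 227.  35.] [624. 380.  49.] [533.2 309.4] [167.5 150.4] 6.0
scene Rbox 1727 [ 479. -220.   35.] [653. -60.  50.] [ 566.1 -142.5] [159.5 170.3] 87.4
```

jog_arm(
  series=[
    [0,36,34,5.4,0,0],
    [0,75,70,13,0,0],
    [0,110,103,21,0,0],
    [0,145,136,29,0,0],
    [0,180,168,37,0,0],
  ],
  claw=0.6,
  force=20,
)

```text
time_s: 0.6
tool_pos: [362.0, 395.5, 250.8]
orientation: [1.926, 0.514, -1.928]
force: [1.9, 0.4, 0.5]
opening: 55.2
```

```bash
cat > go.py <<'E'
from h import *
import sys
x,y,z,yaw=map(float,sys.argv[1:5])  # tool z axis heading in deg, tool x down
s=st(); q=R.from_rotvec(s['orientation'])
zd=np.array([np.cos(np.radians(yaw)),np.sin(np.radians(yaw)),0]); xd=np.array([0,0,-1.])
T=R.from_matrix(np.c_[xd,np.cross(zd,xd),zd])
print('shift',totool(s,[x,y,z]).round(1),'turn',(q.inv()*T).as_rotvec(degrees=True).round(2))
print('tool axes',q.as_matrix().round(3).tolist())
E
python3 go.py 501 85 150 -176.5
```

```text
{'time_s': 0.6, 'q': [1.195, 0.132, -0.294, -0.0, -1.147, -0.673], 'tool_pos': [362.035, 395.49, 250.76], 'orientation': [1.926, 0.514, -1.928], 'force': [1.891, 0.356, 0.521], 'ft_torque': [0.098, -0.163, 0.004], 'opening': 55.173}
shift [101.2 338.3  34.4] turn [26.44  0.07 -0.09]
tool axes [[-0.001, 0.499, -0.867], [-0.002, -0.867, -0.499], [-1.0, 0.001, 0.002]]
```

jog_arm(
  series=[
    [10,45,4,5,0,0],
    [20,90,9,11,0,0],
    [30,136,14,17,0,0],
    [40,182,19,23,0,0],
    [50,228,23,26.4,0,0],
  ],
)

```text
time_s: 1.1
tool_pos: [456.0, 184.5, 200.8]
orientation: [2.19, 0.062, -2.192]
force: [1.6, -0.7, -0.2]
opening: 52.5
```

```bash
python3 go.py 501 85 140 -176.5
```

```text
{'time_s': 1.1, 'q': [0.785, 0.098, -0.455, 0.001, -1.019, -0.728], 'tool_pos': [456.048, 184.463, 200.755], 'orientation': [2.19, 0.062, -2.192], 'force': [1.632, -0.748, -0.183], 'ft_torque': [0.171, -0.241, 0.064], 'opening': 52.468}
shift [ 60.9 101.8 -39.1] turn [-0.17  0.04 -0.09]
tool axes [[-0.001, 0.058, -0.998], [-0.002, -0.998, -0.058], [-1.0, 0.002, 0.001]]
```

jog_arm(
  series=[
    [15,30,-12,0,0,0],
    [30,60,-25,0,0,0],
    [45,90,-35,0,0,0],
    [61,102,-39,-0.2,0,0],
    [61,102,-39,-0.2,0,0],
  ],
)

```text
time_s: 1.6
tool_pos: [499.7, 82.6, 137.6]
orientation: [2.185, 0.061, -2.195]
force: [-0.1, 0.9, -0.1]
opening: 52.6
```

```bash
python3 go.py 501 85 78 -176.5; python3 - <<'E'
from h import *
a=grab('scene');b=grab('top')
p=cv2.resize(a['pixels'][165:290,240:370],(560,538),interpolation=cv2.INTER_CUBIC)
cv2.imwrite('pics/3.png',p)
E
```

```text
{'time_s': 1.6, 'q': [0.553, 0.194, -0.506, 0.001, -0.877, -0.494], 'tool_pos': [499.691, 82.571, 137.556], 'orientation': [2.185, 0.061, -2.195], 'force': [-0.147, 0.88, -0.1], 'ft_torque': [0.111, 0.015, -0.052], 'opening': 52.611}
shift [59.5 -2.5 -1.8] turn [-0.14  0.29 -0.19]
tool axes [[-0.005, 0.059, -0.998], [-0.004, -0.998, -0.059], [-1.0, 0.003, 0.005]]
```

View pics/3.png

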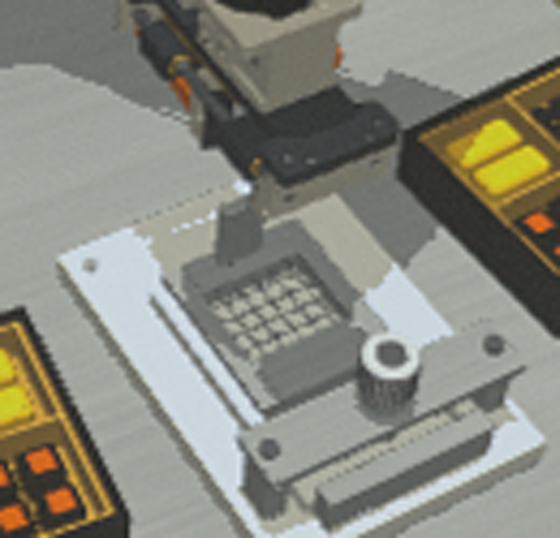

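The open jaws hang above the tab (tab top at (240,205) in the crop), ahead of and behind it along the slide. I'll lower them.

jog_arm(
  series=[
    [15,-1,0,0,0,0],
    [30,-2,-1,0,0,0],
    [45,-2,-2,0,0.3,0],
    [59,-2,-2,0,0.3,0],
    [59,-2,-2,0,0.3,0],
  ],
)

```text
time_s: 2.2
tool_pos: [501.8, 87.3, 80.1]
orientation: [2.191, 0.065, -2.186]
force: [-1.0, -0.2, 1.0]
opening: 52.8
```

jog_arm(
  series=[
    [0,0,0,0,0,0],
    [0,0,0,0,0,0],
    [0,0,0,0,0,0],
    [0,0,0,0,0,0],
    [0,0,0,0,0,0],
  ],
  claw=0,
  force=15,
)

```text
time_s: 2.7
tool_pos: [501.9, 87.3, 80.5]
orientation: [2.192, 0.065, -2.186]
force: [0.1, 0.6, 0.4]
opening: 18.3
```

```bash
python3 go.py 567 89 78 -176.5
```

```text
{'time_s': 2.7, 'q': [0.561, 0.271, -0.57, 0.005, -0.729, -0.503], 'tool_pos': [501.92, 87.335, 80.516], 'orientation': [2.192, 0.065, -2.186], 'force': [0.092, 0.629, 0.405], 'ft_torque': [0.112, -0.02, 0.051], 'opening': 18.339}
shift [  2.7   2.4 -65.1] turn [ 0.05 -0.16 -0.14]
tool axes [[0.003, 0.062, -0.998], [-0.002, -0.998, -0.062], [-1.0, 0.002, -0.003]]
```

jog_arm(
  series=[
    [0,0,0,0,0,0],
    [0,0,0,0,0,0],
    [0,0,0,0,0,0],
  ],
)

```text
time_s: 3.0
tool_pos: [501.6, 87.1, 80.5]
orientation: [2.191, 0.065, -2.187]
force: [-3.1, 0.3, 3.3]
opening: 9.9
```

Gripped (9.9 mm, the tab's thickness). Sliding along the bed.

jog_arm(
  series=[
    [0,0,-6,0,0,0],
    [0,0,-13,0,0,0],
    [0,0,-20,0,0,0],
    [0,0,-27,0,0,0],
    [0,0,-32,0,0,0],
  ],
)

```text
time_s: 3.5
tool_pos: [532.7, 88.6, 80.5]
orientation: [2.188, 0.063, -2.189]
force: [-8.4, 0.2, 8.5]
opening: 9.8
```

```bash
python3 go.py 567 89 80 -176.5
```

```text
{'time_s': 3.5, 'q': [0.53, 0.316, -0.5, 0.004, -0.756, -0.472], 'tool_pos': [532.716, 88.58, 80.495], 'orientation': [2.188, 0.063, -2.189], 'force': [-8.428, 0.186, 8.534], 'ft_torque': [0.072, 2.814, -0.071], 'opening': 9.827}
shift [  0.5   1.7 -34.2] turn [ 0.01  0.01 -0.2 ]
tool axes [[0.0, 0.061, -0.998], [-0.003, -0.998, -0.061], [-1.0, 0.003, 0.0]]
```

jog_arm(
  series=[
    [-0.5,0,-5,0,0,0],
    [-0.5,0,-10,0,0,0],
    [-0.5,0,-15,0,0,0],
    [-0.5,0,-20,0,0,0],
    [-0.5,0,-24,0,0,0],
  ],
)

```text
time_s: 4.0
tool_pos: [557.2, 90.1, 80.7]
orientation: [2.188, 0.063, -2.189]
force: [-1.3, -0.5, -3.6]
opening: 9.9
```

```bash
python3 go.py 567 89 80 -176.5
```

```text
{'time_s': 4.0, 'q': [0.509, 0.349, -0.446, 0.004, -0.778, -0.451], 'tool_pos': [557.168, 90.1, 80.747], 'orientation': [2.188, 0.063, -2.189], 'force': [-1.261, -0.514, -3.556], 'ft_torque': [0.075, 0.23, 0.058], 'opening': 9.932}
shift [ 0.8  1.7 -9.7] turn [ 0.01  0.02 -0.2 ]
tool axes [[-0.0, 0.061, -0.998], [-0.004, -0.998, -0.061], [-1.0, 0.003, 0.0]]
```

Force is low. The stop should be about 10 mm further, so I'll creep.

jog_arm(
  series=[
    [0.2,0,-1.5,0,0,0],
    [0.2,0,-3,0,0,0],
    [0.2,0,-4.5,0,0,0],
    [0.2,0,-6,0,0,0],
    [0.2,0,-6.5,0,0,0],
  ],
)

```text
time_s: 4.5
tool_pos: [563.8, 90.5, 80.6]
orientation: [2.189, 0.063, -2.189]
force: [-1.1, -0.2, -0.8]
opening: 10.2
```

jog_arm(
  series=[
    [0,0,-0.7,0,0,0],
    [0,0,-1.4,0,0,0],
    [0,0,-2,0,0,0],
    [0,0,-2,0,0,0],
  ],
)

```text
time_s: 4.9
tool_pos: [565.9, 90.6, 80.5]
orientation: [2.189, 0.063, -2.189]
force: [-0.7, 0.6, -1.6]
opening: 9.7
```

jog_arm(
  series=[
    [0,0,-0.7,0,0,0],
    [0,0,-1.4,0,0,0],
    [0,0,-2,0,0,0],
    [0,0,-2,0,0,0],
  ],
)

```text
time_s: 5.3
tool_pos: [566.7, 90.7, 80.6]
orientation: [2.186, 0.063, -2.191]
force: [-8.0, 2.5, 4.3]
opening: 9.7
```

jog_arm(
  series=[
    [0,0,-0.5,0,0,0],
    [0,0,-1,0,0,0],
    [0,0,-1.5,0,0,0],
    [0,0,-1.5,0,0,0],
  ],
)

```text
time_s: 5.7
tool_pos: [566.8, 90.7, 80.5]
orientation: [2.184, 0.062, -2.194]
force: [-9.9, 3.3, 4.7]
opening: 9.7
```

jog_arm(
  series=[
    [0,0,-1,0,0,0],
    [0,0,-2,0,0,0],
    [0,0,-2,0,0,0],
    [0,0,-2,0,0,0],
  ],
)

```text
time_s: 6.1
tool_pos: [566.8, 90.7, 80.5]
orientation: [2.18, 0.061, -2.197]
force: [-11.6, 3.3, 7.8]
opening: 10.2
```

```bash
python3 go.py 567 89 80 -176.5
```

```text
{'time_s': 6.1, 'q': [0.5, 0.366, -0.417, 0.001, -0.797, -0.44], 'tool_pos': [566.845, 90.694, 80.509], 'orientation': [2.18, 0.061, -2.197], 'force': [-11.619, 3.315, 7.822], 'ft_torque': [1.218, 3.868, -0.009], 'opening': 10.159}
shift [ 0.5  1.7 -0.1] turn [-0.04  0.45 -0.23]
tool axes [[-0.008, 0.06, -0.998], [-0.005, -0.998, -0.06], [-1.0, 0.004, 0.008]]
```

The frame is stopped at x=566.8 under 12 N, as expected for home. Releasing.

jog_arm(
  series=[
    [0,0,0,0,0,0],
    [0,0,0,0,0,0],
    [0,0,0,0,0,0],
    [0,0,0,0,0,0],
  ],
  claw=0.5,
)

```text
time_s: 6.5
tool_pos: [567.4, 90.8, 80.7]
orientation: [2.181, 0.062, -2.196]
force: [-0.3, -0.1, 0.2]
opening: 35.9
```

jog_arm(
  series=[
    [-20,0,0,0,-0.4,0],
    [-45,0,0,0,-0.4,0],
    [-75,0,0,0,-0.4,0],
    [-90,0,0,0,-0.4,0],
    [-90,0,0,0,-0.4,0],
  ],
)

```text
time_s: 7.0
tool_pos: [569.6, 91.7, 173.4]
orientation: [2.179, 0.063, -2.199]
force: [-0.3, 0.2, -0.3]
opening: 43.8
```

```bash
python3 - <<'E'
from h import *
for n in('top','scene'):
    f=grab(n)
    v,u=np.mgrid[0:384,0:512]; d=f['depth']; P=np.stack([u*d,v*d,d],-1)@np.linalg.inv(f['mtx']).T@f['pose'][:3,:3].T+f['pose'][:3,3]
    P=P[d>0]
    for nm,lo,hi,x0,x1,y0,y1 in(('head',107,115,620,700,60,130),('tab',82,89,540,600,50,130)):
        q=P[(P[:,2]>lo)&(P[:,2]<hi)&(P[:,0]>x0)&(P[:,0]<x1)&(P[:,1]>y0)&(P[:,1]<y1)]
        print(n,nm,len(q), *( [q.min(0).round(),q.max(0).round()] if len(q) else []))
a=load('scene')
cv2.imwrite('pics/4.png',cv2.resize(a['pixels'][185:290,250:370],(640,560),interpolation=cv2.INTER_CUBIC))
E
python3 go.py 657 95 175 -176.5
```

```text
top head 0
top tab 0
scene head 117 [641.  74. 107.] [674. 109. 114.]
scene tab 38 [562.  71.  82.] [574. 101.  88.]
{'time_s': 7.1, 'q': [0.497, 0.27, -0.311, -0.003, -1.003, -0.436], 'tool_pos': [567.974, 91.169, 170.622], 'orientation': [2.174, 0.062, -2.204], 'force': [0.036, -1.157, -0.441], 'ft_torque': [0.019, -0.051, -0.017], 'opening': 43.494}
shift [ -5.6   1.5 -89. ] turn [-0.05  0.77 -0.2 ]
tool axes [[-0.013, 0.06, -0.998], [-0.004, -0.998, -0.06], [-1.0, 0.003, 0.013]]
```

View pics/4.png

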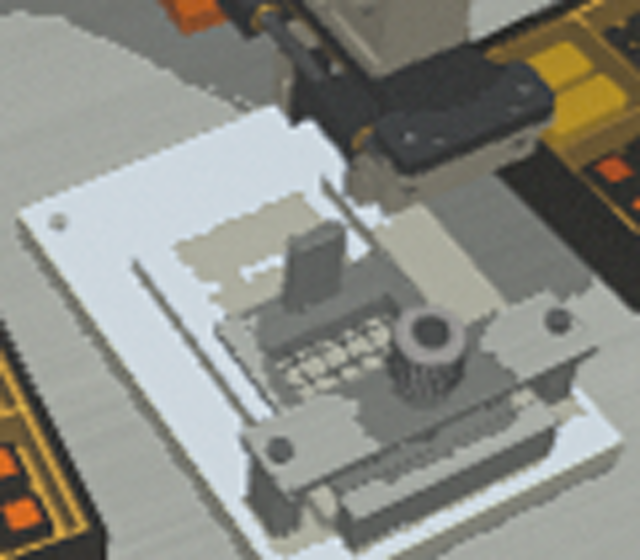

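The frame is home: the tab is at about (568,86) and the head at (658,92) in the scene camera, so 90 mm apart as specified. Nothing else was disturbed. Next I move over the screw with the jaws turned across the bed.

jog_arm(
  series=[
    [-5,0,-20,-8,0,0],
    [-5,0,-40,-16,0,0],
    [-5,0,-60,-24,0,0],
    [-5,1,-80,-32,0,0],
    [-5,1,-89,-40,0,0],
  ],
  claw=0.7,
)

```text
time_s: 7.6
tool_pos: [657.8, 95.3, 172.3]
orientation: [1.759, 0.713, -1.79]
force: [-0.6, 0.4, -0.1]
opening: 61.2
```

jog_arm(
  series=[
    [0,0,0,-8,0,0],
    [0,0,0,-16,0,0],
    [0,0,0,-24,0,0],
    [0,0,0,-32,0,0],
    [0,0,0,-40,0,0],
  ],
)

```text
time_s: 8.1
tool_pos: [657.2, 95.0, 170.5]
orientation: [1.272, 1.166, -1.301]
force: [0.7, 0.1, -0.9]
opening: 61.5
```

```bash
python3 go.py 656.8 94.5 140 -86.5
```

```text
{'time_s': 8.1, 'q': [0.436, 0.408, -0.104, -0.002, -1.077, 1.033], 'tool_pos': [657.21, 95.032, 170.501], 'orientation': [1.272, 1.166, -1.301], 'force': [0.675, 0.054, -0.86], 'ft_torque': [-0.016, -0.09, -0.069], 'opening': 61.47}
shift [30.5  0.2  0.3] turn [-9.43  0.37  1.01]
tool axes [[-0.018, 0.994, -0.103], [-0.006, -0.103, -0.995], [-1.0, -0.017, 0.008]]
```

jog_arm(
  series=[
    [5,0,0,-5,0,0.5],
    [15,0,0,-9.4,0.4,1],
    [25,0,0,-9.4,0.4,1],
    [30,0,0,-9.4,0.4,1],
    [30,0,0,-9.4,0.4,1],
  ],
)

```text
time_s: 8.6
tool_pos: [656.0, 94.5, 138.8]
orientation: [1.164, 1.238, -1.168]
force: [-0.2, 0.4, 0.7]
opening: 61.5
```

```bash
python3 go.py 656.8 94.5 105 -86.5;python3 - <<'E'
from h import *
a=grab('scene')
cv2.imwrite('pics/5.png',cv2.resize(a['pixels'][165:290,250:390],(640,571),interpolation=cv2.INTER_CUBIC))
E
```

```text
{'time_s': 8.6, 'q': [0.436, 0.425, -0.157, -0.001, -0.992, 1.193], 'tool_pos': [655.985, 94.543, 138.827], 'orientation': [1.164, 1.238, -1.168], 'force': [-0.235, 0.372, 0.71], 'ft_torque': [-0.098, -0.093, -0.034], 'opening': 61.472}
shift [33.8  0.9  0.1] turn [-0.14  0.03  0.17]
tool axes [[-0.003, 0.998, 0.059], [-0.001, 0.059, -0.998], [-1.0, -0.003, 0.001]]
```

View pics/5.png

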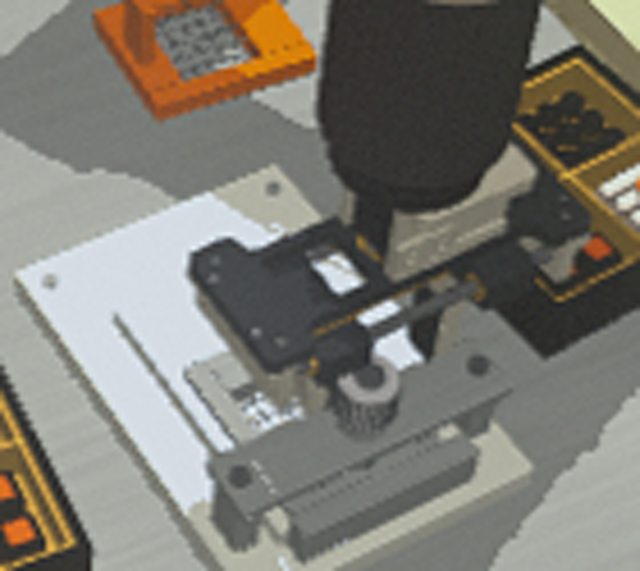

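The jaws straddle the head (at (365,395) in the crop) with clearance on both sides. Descending.

jog_arm(
  series=[
    [8,0.5,0,0,0,0],
    [16,1,0,0,0,0],
    [24,1,0,0,0,0],
    [33,1,0,0,0,0],
    [33,1,0,0,0,0],
  ],
)

```text
time_s: 9.15
tool_pos: [656.4, 94.4, 104.8]
orientation: [1.163, 1.239, -1.169]
force: [0.5, -0.4, -0.6]
opening: 61.2
```

jog_arm(
  series=[
    [0,0,0,0,0,0],
    [0,0,0,0,0,0],
    [0,0,0,0,0,0],
    [0,0,0,0,0,0],
    [0,0,0,0,0,0],
  ],
  claw=0.2,
  force=20,
)

```text
time_s: 9.65
tool_pos: [656.7, 94.9, 105.2]
orientation: [1.164, 1.239, -1.168]
force: [-0.9, 2.5, 1.4]
opening: 34.0
```

```bash
python3 go.py 656.8 94.5 105 -86.5
```

```text
{'time_s': 9.65, 'q': [0.436, 0.459, -0.188, -0.001, -0.927, 1.194], 'tool_pos': [656.666, 94.931, 105.183], 'orientation': [1.164, 1.239, -1.168], 'force': [-0.901, 2.492, 1.375], 'ft_torque': [0.935, 0.276, -0.007], 'opening': 33.954}
shift [0.2 0.1 0.4] turn [-0.12  0.01  0.2 ]
tool axes [[-0.003, 0.998, 0.059], [-0.0, 0.059, -0.998], [-1.0, -0.003, 0.0]]
```

jog_arm(
  series=[
    [0,0,0,0,0,0],
    [0,0,0,0,0,0],
    [0,0,0,0,0,0],
  ],
  force=40,
)

```text
time_s: 9.95
tool_pos: [656.6, 95.0, 105.2]
orientation: [1.164, 1.239, -1.168]
force: [0.2, 1.2, 0.2]
opening: 33.4
```

```bash
cat > t.py <<'E'
from h import *
s=status.get_state(); m=R.from_rotvec(s['orientation']).as_matrix()
print(s['time_s'],'yaw',round(float(np.degrees(np.arctan2(m[1,2],m[0,2]))),2),'F',np.round(s['force'],1),'T',np.round(s['ft_torque'],3),'pos',np.round(s['tool_pos'],1),'x',m[:,0].round(3),'q6',s['q'][5],'op',s['opening'],'dq6',s['joint_velocities'][5])
E
python3 t.py
```

```text
9.95 yaw -86.62 F [0.2 1.2 0.2] T [0.368 0.098 0.042] pos [656.6  95.  105.2] x [-0.003 -0.    -1.   ] q6 1.1943537969297504 op 33.39790217335303 dq6 0.0007108389416179737
```

jog_arm(
  series=[
    [0,0,0,5,0,0],
    [0,0,0,12,0,0],
    [0,0,0,19,0,0],
    [0,0,0,26,0,0],
    [0,0,0,30,0,0],
  ],
)

```text
time_s: 10.45
tool_pos: [656.6, 95.0, 105.2]
orientation: [1.543, 0.951, -1.549]
force: [-0.6, 1.0, -1.3]
opening: 33.3
```

```bash
python3 t.py
```

```text
10.45 yaw -116.87 F [-0.6  1.  -1.3] T [0.436 0.015 0.175] pos [656.6  95.  105.2] x [-0.003 -0.    -1.   ] q6 0.6663597952043283 op 33.30759392195178 dq6 -0.6479359433425125
```

```bash
cat > t.py <<'E'
from h import *
import sys
n=int(sys.argv[1]) if len(sys.argv)>1 else 0
for i in range(n+1):
    if i: vision.grab_frame('top')
    s=status.get_state(); m=R.from_rotvec(s['orientation']).as_matrix()
    yaw=round(float(np.degrees(np.arctan2(m[1,2],m[0,2]))),2)
    if yaw>0: yaw-=360
    tl='%.2f %.2f %.3f %.3f %.3f %d'%(s['time_s'],yaw,s['ft_torque'][2],s['tau'][5],s['joint_velocities'][5],i)
    open('log.txt','a').write(tl+'\n')
    print(tl,'F',np.round(s['force'],1),'T',np.round(s['ft_torque'][:2],2),'pos',np.round(s['tool_pos'],1),'op',round(s['opening'],1))
E
python3 t.py 6
```

```text
10.45 -116.87 0.175 0.278 -0.648 0 F [-0.6  1.  -1.3] T [0.44 0.02] pos [656.6  95.  105.2] op 33.3
10.50 -117.03 0.001 0.470 0.151 1 F [ 0.4  0.3 -0.4] T [0.47 0.09] pos [656.6  95.  105.2] op 33.5
10.55 -116.68 -0.215 -0.858 0.082 2 F [-0.1  1.5 -0.1] T [0.47 0.08] pos [656.6  95.  105.2] op 33.3
10.60 -116.55 -0.223 -0.264 0.022 3 F [ 0.4  1.4 -0.6] T [0.47 0.05] pos [656.6  95.  105.2] op 33.6
10.65 -116.51 -0.189 0.052 0.001 4 F [ 0.   1.4 -0.3] T [0.55 0.09] pos [656.6  95.  105.2] op 33.3
10.70 -116.52 -0.136 0.125 -0.005 5 F [-0.3  1.2 -0.2] T [0.52 0.14] pos [656.6  95.  105.2] op 33.4
10.75 -116.53 -0.133 0.144 -0.005 6 F [-0.7  0.7 -0.2] T [0.55 0.14] pos [656.6  95.  105.2] op 33.3
```

jog_arm(
  series=[
    [0,0,0,3,0,0],
    [0,0,0,6,0,0],
    [0,0,0,9,0,0],
    [0,0,0,12,0,0],
  ],
)

```text
time_s: 11.15
tool_pos: [656.6, 95.0, 105.2]
orientation: [1.683, 0.813, -1.689]
force: [0.4, 1.1, -1.0]
opening: 33.3
```

```bash
python3 t.py
```

```text
11.15 -128.55 0.127 0.665 -0.519 0 F [ 0.4  1.1 -1. ] T [0.52 0.06] pos [656.6  95.  105.2] op 33.3
```

jog_arm(
  series=[
    [0,0,0,3,0,0],
  ],
)

```text
time_s: 11.25
tool_pos: [656.6, 95.0, 105.2]
orientation: [1.718, 0.775, -1.724]
force: [0.3, 1.1, -0.4]
opening: 32.9
```

```bash
python3 t.py
```

```text
11.25 -131.57 0.210 0.678 -0.525 0 F [ 0.3  1.1 -0.4] T [0.43 0.03] pos [656.6  95.  105.2] op 32.9
```

jog_arm(
  series=[
    [0,0,0,3,0,0],
  ],
)

```text
time_s: 11.35
tool_pos: [656.6, 95.0, 105.2]
orientation: [1.752, 0.735, -1.759]
force: [-0.2, 0.7, -0.1]
opening: 33.1
```

```bash
python3 t.py 4
```

```text
11.35 -134.60 0.150 0.673 -0.524 0 F [-0.2  0.7 -0.1] T [0.52 0.09] pos [656.6  95.  105.2] op 33.1
11.40 -134.78 0.075 0.456 0.098 1 F [-0.7  1.  -0.5] T [0.48 0.05] pos [656.6  95.  105.2] op 33.5
11.45 -134.56 -0.163 -0.626 0.054 2 F [0.1 1.1 0.1] T [0.48 0.14] pos [656.6  95.  105.2] op 33.1
11.50 -134.48 -0.186 -0.107 0.012 3 F [ 0.2  1.7 -0.1] T [ 0.51 -0.03] pos [656.7  95.1 105.2] op 33.2
11.55 -134.47 -0.173 0.108 -0.002 4 F [-0.6  1.8 -0.8] T [0.53 0.05] pos [656.6  95.  105.2] op 33.4
```

Joint-6 torque at a steady 30°/s is very repeatable (0.67 ± 0.01), so I'll use it to detect touch.

jog_arm(
  series=[
    [0,0,0,3,0,0],
    [0,0,0,6,0,0],
    [0,0,0,9,0,0],
  ],
)

```text
time_s: 11.85
tool_pos: [656.7, 95.0, 105.2]
orientation: [1.852, 0.613, -1.859]
force: [-1.0, 0.8, -0.6]
opening: 33.3
```

```bash
python3 t.py
```

```text
11.85 -143.46 0.175 0.670 -0.519 0 F [-1.   0.8 -0.6] T [0.55 0.06] pos [656.7  95.  105.2] op 33.3
```

jog_arm(
  series=[
    [0,0,0,3,0,0],
    [0,0,0,6,0,0],
  ],
)

```text
time_s: 12.05
tool_pos: [656.6, 95.1, 105.2]
orientation: [1.918, 0.525, -1.924]
force: [-0.3, -0.4, -0.6]
opening: 33.4
```

```bash
python3 t.py
```

```text
12.05 -149.45 0.212 0.665 -0.518 0 F [-0.3 -0.4 -0.6] T [0.55 0.06] pos [656.6  95.1 105.2] op 33.4
```

jog_arm(
  series=[
    [0,0,0,3,0,0],
    [0,0,0,6,0,0],
  ],
)

```text
time_s: 12.25
tool_pos: [656.7, 95.0, 105.2]
orientation: [1.981, 0.432, -1.988]
force: [-0.3, 0.8, -0.4]
opening: 33.1
```

```bash
python3 t.py
```

```text
12.25 -155.44 0.191 0.665 -0.520 0 F [-0.3  0.8 -0.4] T [0.57 0.12] pos [656.7  95.  105.2] op 33.1
```

jog_arm(
  series=[
    [0,0,0,3,0,0],
    [0,0,0,6,0,0],
  ],
)

```text
time_s: 12.45
tool_pos: [656.6, 95.1, 105.2]
orientation: [2.043, 0.334, -2.05]
force: [0.3, 1.1, -0.7]
opening: 33.0
```

```bash
python3 t.py
```

```text
12.45 -161.43 0.220 0.665 -0.519 0 F [ 0.3  1.1 -0.7] T [0.54 0.05] pos [656.6  95.1 105.2] op 33.0
```

jog_arm(
  series=[
    [0,0,0,3,0,0],
    [0,0,0,6,0,0],
  ],
)

```text
time_s: 12.65
tool_pos: [656.7, 95.1, 105.2]
orientation: [2.102, 0.232, -2.109]
force: [-0.5, 1.0, -0.0]
opening: 33.3
```

```bash
python3 t.py
```

```text
12.65 -167.42 0.204 0.665 -0.520 0 F [-0.5  1.  -0. ] T [0.6  0.03] pos [656.7  95.1 105.2] op 33.3
```

jog_arm(
  series=[
    [0,0,0,3,0,0],
    [0,0,0,6,0,0],
  ],
)

```text
time_s: 12.85
tool_pos: [656.7, 95.1, 105.2]
orientation: [2.158, 0.124, -2.165]
force: [0.2, -0.0, -0.3]
opening: 33.2
```

```bash
python3 t.py
```

```text
12.85 -173.41 0.200 0.665 -0.519 0 F [ 0.2 -0.  -0.3] T [0.49 0.02] pos [656.7  95.1 105.2] op 33.2
```

jog_arm(
  series=[
    [0,0,0,3,0,0],
    [0,0,0,6,0,0],
  ],
)

```text
time_s: 13.05
tool_pos: [656.7, 95.1, 105.2]
orientation: [2.212, 0.011, -2.219]
force: [-0.2, 1.8, -0.3]
opening: 32.9
```

```bash
python3 t.py
```

```text
13.05 -179.40 0.194 0.657 -0.520 0 F [-0.2  1.8 -0.3] T [0.55 0.  ] pos [656.7  95.1 105.2] op 32.9
```

jog_arm(
  series=[
    [0,0,0,3,0,0],
    [0,0,0,6,0,0],
  ],
)

```text
time_s: 13.25
tool_pos: [656.7, 95.1, 105.2]
orientation: [-2.17, 0.103, 2.177]
force: [-0.8, 0.9, -1.1]
opening: 33.3
```

```bash
python3 t.py
```

```text
13.25 -185.39 0.202 0.640 -0.519 0 F [-0.8  0.9 -1.1] T [ 0.59 -0.  ] pos [656.7  95.1 105.2] op 33.3
```

jog_arm(
  series=[
    [0,0,0,3,0,0],
    [0,0,0,6,0,0],
  ],
)

```text
time_s: 13.45
tool_pos: [656.7, 95.1, 105.2]
orientation: [-2.114, 0.212, 2.121]
force: [-0.8, 1.0, -0.6]
opening: 33.4
```

```bash
python3 t.py
```

```text
13.45 -191.37 0.234 0.623 -0.519 0 F [-0.8  1.  -0.6] T [0.56 0.  ] pos [656.7  95.1 105.2] op 33.4
```

Joint-6 torque now falls steadily (0.665 → 0.657, 0.640, 0.623). That is the reaction rising 0.042 N m since touch near yaw −177°, and the wrist moment agrees (0.20 → 0.23). A little more reaches mid-snug, about 0.08.

jog_arm(
  series=[
    [0,0,0,3,0,0],
    [0,0,0,6,0,0],
  ],
)

```text
time_s: 13.65
tool_pos: [656.7, 95.1, 105.2]
orientation: [-2.056, 0.316, 2.062]
force: [-0.9, 1.0, 0.2]
opening: 33.7
```

```bash
python3 t.py
```

```text
13.65 -197.35 0.234 0.606 -0.521 0 F [-0.9  1.   0.2] T [ 0.58 -0.01] pos [656.7  95.1 105.2] op 33.7
```

jog_arm(
  series=[
    [0,0,0,3,0,0],
  ],
)

```text
time_s: 13.75
tool_pos: [656.7, 95.1, 105.2]
orientation: [-2.026, 0.366, 2.032]
force: [-1.1, 1.4, -0.2]
opening: 33.3
```

```bash
python3 t.py 4
```

```text
13.75 -200.34 0.283 0.592 -0.520 0 F [-1.1  1.4 -0.2] T [0.58 0.03] pos [656.7  95.1 105.2] op 33.3
13.80 -200.52 0.076 0.372 0.096 1 F [-0.3  1.1 -0.7] T [0.51 0.01] pos [656.7  95.1 105.2] op 33.1
13.85 -200.30 -0.068 -0.685 0.050 2 F [-0.7  0.5 -0.8] T [ 0.58 -0.09] pos [656.7  95.1 105.2] op 33.0
13.90 -200.23 -0.144 -0.171 0.010 3 F [-0.6  0.3 -0.4] T [0.53 0.03] pos [656.7  95.1 105.2] op 32.9
13.95 -200.23 -0.073 0.027 -0.003 4 F [-0.8  1.  -0.8] T [ 0.55 -0.01] pos [656.7  95.1 105.2] op 33.1
```

Reaction is up 0.073–0.08 N m, so it is snug. Releasing and lifting away.

jog_arm(
  series=[
    [0,0,0,0,0,0],
    [0,0,0,0,0,0],
    [0,0,0,0,0,0],
    [0,0,0,0,0,0],
  ],
  claw=0.65,
)

```text
time_s: 14.35
tool_pos: [656.7, 95.0, 105.2]
orientation: [-2.027, 0.364, 2.033]
force: [-0.5, 0.0, -0.1]
opening: 55.5
```

jog_arm(
  series=[
    [-15,0,0,0,0,0],
    [-35,0,0,0,0,0],
    [-60,0,0,0,0,0],
    [-90,0,0,0,0,0],
    [-120,0,0,0,0,0],
  ],
)

```text
time_s: 14.85
tool_pos: [657.1, 94.9, 227.6]
orientation: [-2.028, 0.363, 2.033]
force: [0.9, 0.0, 0.3]
opening: 57.0
```

```bash
python3 go.py 460 260 270 160
```

```text
{'time_s': 14.85, 'q': [0.437, 0.357, -0.046, -0.0, -1.171, -0.789], 'tool_pos': [657.056, 94.935, 227.624], 'orientation': [-2.028, 0.363, 2.033], 'force': [0.929, 0.045, 0.312], 'ft_torque': [0.136, -0.209, 0.002], 'opening': 57.046}
shift [-42.1 -86.8 242. ] turn [-0.2   0.11 -0.11]
tool axes [[-0.003, -0.345, -0.938], [-0.001, -0.938, 0.345], [-1.0, 0.002, 0.002]]
```

Moving aside for a final look.

jog_arm(
  series=[
    [-10,-17,45,0,0,0],
    [-20,-34,90,0,0,0],
    [-30,-51,135,0,0,0],
    [-40,-68,175,0,0,0],
    [-42,-75,200,0,0,0],
  ],
)

```text
time_s: 15.35
tool_pos: [494.0, 236.3, 272.8]
orientation: [-2.03, 0.358, 2.03]
force: [0.4, 0.5, 1.5]
opening: 56.7
```

jog_arm(
  series=[
    [0,0,10,0,0,0],
    [0,0,10,0,0,0],
    [0,0,10,0,0,0],
  ],
)

```text
time_s: 15.65
tool_pos: [484.9, 239.5, 273.5]
orientation: [-2.031, 0.357, 2.029]
force: [-0.1, -0.5, -0.3]
opening: 56.9
```

```bash
python3 - <<'E'
from h import *
for n in('top','scene'):
    f=grab(n)
    v,u=np.mgrid[0:384,0:512]; d=f['depth']; P=np.stack([u*d,v*d,d],-1)@np.linalg.inv(f['mtx']).T@f['pose'][:3,:3].T+f['pose'][:3,3]
    P=P[d>0]
    for nm,lo,hi,x0,x1,y0,y1 in(('head',107,115,620,700,60,130),('tab',82,89,540,600,50,130),('Lbox',35,50,450,720,195,380),('Rbox',35,50,450,720,-220,-10)):
        q=P[(P[:,2]>lo)&(P[:,2]<hi)&(P[:,0]>x0)&(P[:,0]<x1)&(P[:,1]>y0)&(P[:,1]<y1)]
        print(n,nm,len(q), *( [q.min(0).round(),q.max(0).round()] if len(q) else []))
a=load('scene'); st()
cv2.imwrite('pics/6.png',cv2.resize(a['pixels'][150:310,180:420],(780,520),interpolation=cv2.INTER_CUBIC))
E
```

```text
top head 102 [639.  79. 107.] [671. 114. 114.]
top tab 32 [561.  76.  82.] [569. 106.  89.]
top Lbox 431 [452. 235.  35.] [587. 362.  49.]
top Rbox 1351 [ 478. -220.   35.] [649. -55.  50.]
scene head 117 [641.  76. 107.] [675. 107. 115.]
scene tab 33 [561.  72.  82.] [574. 101.  88.]
scene Lbox 1123 [450. 228.  35.] [623. 380.  49.]
scene Rbox 1723 [ 478. -220.   35.] [654. -59.  49.]
{'time_s': 15.75, 'q': [0.82, 0.124, -0.252, -0.0, -1.195, -1.171], 'tool_pos': [485.226, 239.101, 272.789], 'orientation': [-2.03, 0.359, 2.03], 'force': [-0.505, -0.404, 0.036], 'ft_torque': [0.073, -0.126, -0.016], 'opening': 56.768}
```

View pics/6.png

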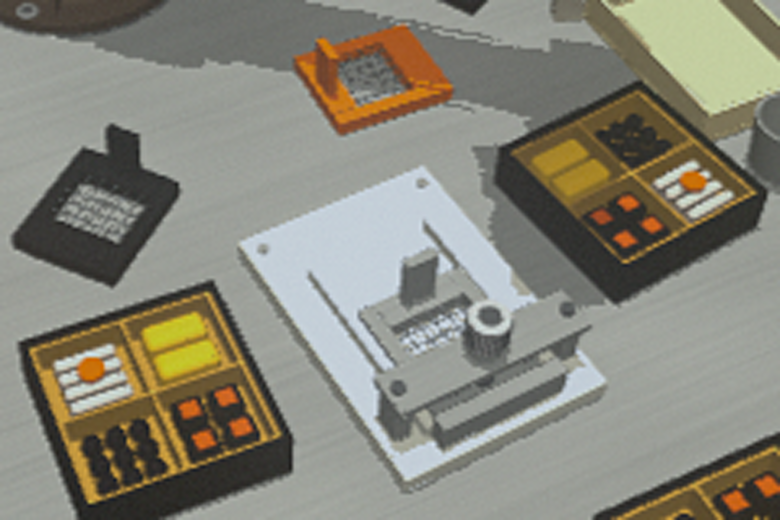

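The frame is home under the bridge (tab at (420,275) in the crop), the boxes are where they were, and the robot is clear.

```bash
python3 -c "from rig import order; print(order.finish_job())"
```

```text
the job is handed in; nothing more can be done
None
```

The cutting frame is home against the back stop and clamped snug, and the job was handed in at about 16 s of robot time.

- **Frame:** I gripped it by its tab and slid it about 65 mm along the bed until it stopped dead at about 12 N of push. After I let go, the cameras still showed the tab about 90 mm from the screw axis, which is the home position.
- **Thumbscrew:** I turned it clockwise about 114° (2.0 rad). The foot touched after about 90°. I stopped when the joint-6 torque had changed by about 0.073 N m from free turning, inside the snug range of 0.04 to 0.12. The wrist moment agreed within its noise of about 0.04. On stopping, the hand settled back only about 0.3°.
- **Last checks:** Both meal boxes read within about 1 mm of their starting places, except that the arm hid part of the left one from the top camera. The gripper was open and well clear.
- **Disagreement:** The two cameras differed by up to about 5 mm in y. I averaged them to find the screw; side forces while gripping it stayed under about 3 N.

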